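# Roll a wire reel up into its dispenser

### The arm

A 7-joint arm with a two-finger parallel gripper is mounted at the origin on the work surface. World frame = base frame: x ahead of the robot, y to its left, z up, the work surface at z = 0. Lengths are in m, angles in rad, forces in N, time in s.
With the tool pointing down it reaches from about 0.4 to 0.925 m from the base axis. Payload 4.1 kg.
Tool frame: the origin (TCP) lies where the fingers leave the gripper's body, on its centre line; the fingertips stand 73 mm ahead of it and the grasp point (between the pads) lies 54 mm ahead of it; z points along the fingers, y is the line along which they close (so a half turn about z gives the same grasp; the last joint's range is limited). The gripper opens to 85 mm and grips with 20 to 120 N. Pads are 22 mm wide; open, the fingers measure 114 mm over their backs; the gripper's body (76 mm by 85 mm) begins 54 mm behind the grasp point. The pads swing forward as they close: fully open they stand 13 mm farther back than shut.
Start: joints at [-0.099, 0.398, 0.045, 1.537, -0.019, 1.207, -0.051], TCP at [0.65, 0, 0.304] pointing down, gripper open.
Joint ranges: [-2.82, 2.82], [-0.49, 2.23], [-1.37, 1.46], [0, 2.46], [-1.36, 4.5], [0.23, 2], [-2.94, 2.94]. Speed limits (rad/s): [2.57, 2.57, 3.14, 3.14, 3.14, 3.14, 3.14].

### API

Orientations are given as a unit quaternion [x, y, z, w].
In Python, from rig import sense, grab_frame, close_job gives the robot as it stands. The module is installed in compiled form; this text tells all that it offers.
- The arm moves only by the tool jog_arm, never from a script. Its argument "deltas" is one flat list of numbers, 7 for each row, row after row: the turn, a rotation vector about the world's x, y, z in rad, then the shift along the world's x, y, z in m, then the gripper command: -1 is shut, 1 is fully open, values between are in proportion. In form: [rx, ry, rz, x, y, z, grip, rx, ry, rz, x, y, z, grip, ...]. A call has 1 to 8 rows; each row shifts and turns the commanded pose from where the row before left it; what a row does not reach is not made up. A row lasts 1/10 s, in which the tool goes at most 50 mm and 8.59 degrees, less where a joint would pass 70% of its speed; a pose out of reach is approached as far as the arm can. A call with a gripper value outside its range is refused whole. The fingers move at their own pace and stop on an object; the grip force is fixed at half the most. Time passes only in rows, so rows that do not move let the fingers close. It gives the time, the measured TCP pose, the force, the opening and the grip force at its end, in the units of the state.
- sense(): the state, without advancing time (a new reading comes with each control period).
- grab_frame(name): name is "scene" or "side" or "wrist"; returns a dict with "color" (400x640x3 uint8, red, green, blue), "z_map" (400x640 float32, m along the optical axis (not along the pixel's ray), 0 where there is no reading), "intrinsics" (3x3 intrinsics, pixels), "R" (3x3) and "t" (3): a world point X has camera coordinates R X + t. Camera axes: x right, y down, z forward; pixel columns grow to the right and rows downward; lengths in m; the calibration is good to about 2 mm. A picture is of the moment at which its call begins.
- close_job(): hands the job in; it is judged then, once.
The state is a dict: "time": time; "joint_positions": joint angles; "joint_vel": joint speeds; "joint_torque": joint torques, N m; "tcp_pos": TCP position; "ee_rot": TCP orientation; "contact_force": force on the tool from outside, world axes, zero at the start; "ft_torque": the same for the moment, N m; "finger_gap": finger opening in m; "finger_force": force on a finger pad.
Only numpy, scipy, OpenCV 4.12 (cv2) and the standard library are available. Lean on these libraries where they do the work, as an engineer would, in place of code of your own. Each camera call takes 0.05 s, during which the arm holds its last target. There are 200 camera calls.

### The job

Load the yellow wire reel into the dispenser: with the fingertips behind it, push it so that it rolls slowly up the ramp and over the crest until it drops into the seat against the red stop, then leave it there and take the hand away. Stay behind it all the way so that it never rolls back or runs off freely on the ramp; do not lift or carry it, and leave the green reel, the jar and the meter where they are.

Things in the scene. Friction and masses are not known exactly. Their poses are not given: they have to be found in the camera images.
- dispenser: Wire dispenser fixed to the bench: grey base 360 x 100 mm, 6 mm thick, with a lane between blue rails. Origin: centre of its underside; z up, +x points (level) up the ramp to the red stop. Lane centred on y = 0, 66 mm wide; rails 5 mm thick, 10 mm above entry and ramp floors. Entry tray: level floor at z 6 mm from x -174 to -75 mm; behind it a lip, top z 13 mm.
- ramp_foot (a point): Middle of the ramp's lower edge, on the floor of the lane (dispenser x -75, z 6 mm). From here the aluminium ramp rises straight to the crest point, 150 mm on and 20 mm up (7.6 degrees). Axes as the dispenser's.
- crest (a point): Middle of the ramp's upper edge, on the surface (dispenser x +75, z 26 mm). The crest is level for 10 mm from here, then the floor steps down 5 mm into the black seat (dispenser x +85 to +146, floor z 21 mm, side rails 15 mm above it).
- seat (a point): Where the reel's centre lies when home: dispenser x +105.4 (1 mm play either way), y 0, z 61 mm. The upright red stop's face is 41 mm beyond it; the stop is 8 mm thick, 80 mm wide, top at z 72 mm. Behind it at dispenser x +168 a thin steel post carries a white wire eye, top at z 104 mm.
- reel: The yellow wire reel to push: 80 mm in diameter, 56 mm wide, black flanges 4 mm thick, wound with yellow wire to 74 mm across (rigid). 0.25 to 0.47 kg, slippery, rolls freely (back down if left on the ramp). Origin: its centre; y is the axle, level across the lane; x and z turn as it rolls. Starts at rest on its rims in the entry tray, axle at dispenser x -128 to -112, z 46 mm.
- spare_reel: Bystander: a green wire reel of the same size, lying on one flange on the bench, 80 mm across, 57 mm high. Origin: centre of its underside.
- flux_jar: Bystander: a small amber jar with a black cap, 44 mm across, 55 mm high. Origin: centre of its underside.
- meter: Bystander: a yellow and black hand multimeter lying on its back, 75 x 150 x 34 mm (x, y, z), dial and screen up. Origin: centre of its underside.

How it is judged:
On the way:
1. the reel is rolling slowly on the ramp (x of reel in the frame of dispenser between -0.05 and 0.06 m and z of reel in the frame of dispenser below 0.075 m and linear speed of reel below 0.2 m/s and angular speed of reel above 0.1 rad/s), for 0.1 s.
At the end, for the whole second after the job is handed in: The yellow reel rests in the seat against the red stop (axle at dispenser x 100 to 111 mm, z 57 to 64 mm, within 10 mm of the lane's middle, square to the lane within 0.15 rad), at rest (under 20 mm/s), the green reel, jar and meter within 20 mm of where they stood (x of reel in the frame of dispenser between 0.1 and 0.111 m and z of reel in the frame of dispenser between 0.057 and 0.064 m and y of reel in the frame of dispenser between -0.01 and 0.01 m and angle between the y axis of reel and the y axis of dispenser, either way round below 0.15 rad and linear speed of reel below 0.02 m/s and distance of each of spare_reel, flux_jar, meter from where it was at the start of the episode below 0.02 m); the robot touches nothing.
It fails at once if the reel rolls freely on the ramp, back or ahead: faster than 0.2 m/s with nothing of the robot touching it (x of reel in the frame of dispenser between -0.075 and 0.07 m and contact force between each of the fingers, the arm and reel below 0.01 N and linear speed of reel above 0.2 m/s).
It fails at once if the reel is lifted: more than about 10 mm clear of the lane, or out of the lane ((x of reel in the frame of dispenser below -0.075 m and z of reel in the frame of dispenser above 0.0565 m) or (x of reel in the frame of dispenser below -0.045 m and z of reel in the frame of dispenser above 0.0605 m) or (x of reel in the frame of dispenser below -0.015 m and z of reel in the frame of dispenser above 0.0645 m) or (x of reel in the frame of dispenser below 0.015 m and z of reel in the frame of dispenser above 0.0685 m) or (x of reel in the frame of dispenser below 0.045 m and z of reel in the frame of dispenser above 0.0725 m) or z of reel in the frame of dispenser above 0.077 m or z of reel in the frame of dispenser below 0.035 m or y of reel in the frame of dispenser above 0.025 m or y of reel in the frame of dispenser below -0.025 m).
It fails at once if the reel is tipped over: its axle more than 0.35 rad from level (angle between reel's own y axis and vertical below 1.22 rad or angle between reel's own y axis and vertical above 1.92 rad).
It fails at once if the green reel, the jar or the meter is moved by more than 20 mm (distance of any of spare_reel, flux_jar, meter from where it was at the start of the episode above 0.02 m).
It also fails if it takes over 45 s, if anything falls off the work surface, if the arm or the gripper's body presses on something with over 40 N, if the wrist force passes 120 N, or if a joint passes its speed limit or range.

## Working session

There is one attempt and no reset: what is moved stays moved. The work goes in short steps, Python scripts to look and compute and a tool call to move; the robot and the scene stay as the last step left them, time stands still between calls to the robot, and variables do not carry over. Pictures are saved under pics/ and viewed, at most 10 in all, crops included, and the job is handed in when it is done.

Besides the shell and the picture viewer there is one more tool, called after ">>>" by a JSON object that holds its "method" and its "body", one argument or row to a line. jog_arm: Moves the arm, as the interface text tells. Its arguments: {"type":"object","properties":{"deltas":{"type":"array","items":{"type":"number"}}},"required":["deltas"]}

```bash
mkdir -p pics; cat > h.py <<'E'
import numpy as np, cv2, pickle
from rig import sense, grab_frame, close_job
def pt(f,u,v):
    K=np.array(f["intrinsics"]);z=f["z_map"][int(v),int(u)]
    c=np.linalg.inv(K)@[u,v,1]*z
    return np.array(f["R"]).T@(c-np.array(f["t"]))
def cloud(f):
    K=np.array(f["intrinsics"]);z=f["z_map"];h,w=z.shape
    u,v=np.meshgrid(np.arange(w),np.arange(h))
    c=np.stack([(u-K[0,2])/K[0,0]*z,(v-K[1,2])/K[1,1]*z,z],-1)
    return (c-np.array(f["t"]))@np.array(f["R"])
E
python3 - <<'E'
from h import *
s=sense();print(s)
for n in("scene","side"):
    f=grab_frame(n);pickle.dump(f,open(n+".pkl","wb"));cv2.imwrite(f"pics/{n}0.png",f["color"][:,:,::-1])
    print(n,-np.array(f["R"]).T@f["t"])
E
```

```text
{'time': 0.0, 'joint_positions': array([-0.09899163,  0.39919343,  0.04498786,  1.5378716 , -0.01870805,
        1.20691259, -0.05070264]), 'joint_vel': array([ 8.24664873e-05,  9.12645600e-04, -8.25639458e-04,  9.93030433e-04,
       -1.88195912e-03,  3.19967470e-05,  6.07727544e-05]), 'joint_torque': array([-9.65094187e-04, -4.75129580e+01,  1.36406265e+00, -2.54227209e+01,
        1.14684159e-02,  9.53188282e-03,  3.56541250e-05]), 'tcp_pos': array([6.49506520e-01, 5.46310855e-05, 3.02865208e-01]), 'ee_rot': array([ 7.07056673e-01,  7.07156204e-01, -7.32369735e-04, -6.54237879e-04]), 'contact_force': array([-0.51932316,  0.240481  ,  0.56531734]), 'ft_torque': array([-0.00323477, -0.05830373, -0.01761524]), 'finger_force': 0.0, 'finger_gap': 0.08529316929280839}
scene [ 0.9794268  -0.28524987  0.50931802]
side [ 0.57407514 -0.54048343  0.48089766]
```

View pics/scene0.png

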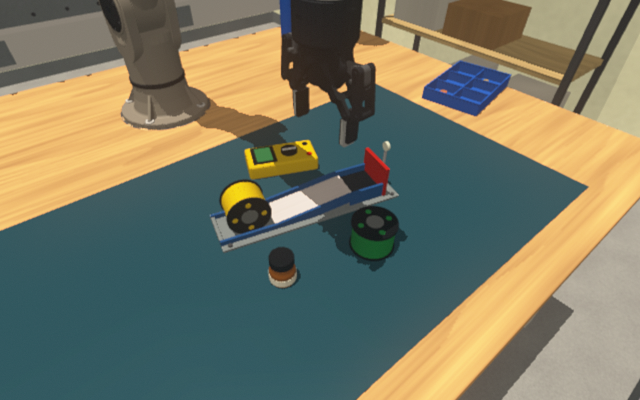

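View pics/side0.png

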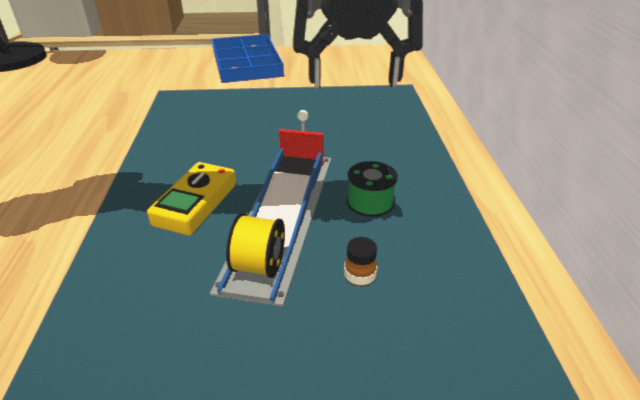

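```bash
python3 - <<'E'
from h import *
for n in("scene","side"):
    f=pickle.load(open(n+".pkl","rb"));P=cloud(f);H=cv2.cvtColor(f["color"],cv2.COLOR_RGB2HSV)
    R=(P[...,0]>.35)&(P[...,0]<.9)&(P[...,1]>-.45)&(P[...,1]<.15)&(P[...,2]>.003)&(P[...,2]<.13)&(f["z_map"]>0)
    def m(h0,h1,s=150,v=60):return R&(H[...,0]>=h0)&(H[...,0]<=h1)&(H[...,1]>s)&(H[...,2]>v)
    b=P[m(108,120,130)&(P[...,2]<.06)]
    c,(_,_,V)=b.mean(0),np.linalg.svd(b[:,:2]-b[:,:2].mean(0),full_matrices=False)
    print(n,"blue",len(b),c,V[0],b.min(0),b.max(0))
    d=V[0]*np.sign(V[0][1]);nn=np.array([-d[1],d[0]])
    q=(b[:,:2]-c[:2]);print(" along",np.percentile(q@d,[0,1,99,100])," lat hist",np.histogram(q@nn,20))
    r=P[m(0,6)|m(174,180)];r=r[r[:,2]>.03];print(" red",len(r),np.median(r,0),np.percentile(r,2,axis=0),np.percentile(r,98,axis=0))
    if len(r): print(" red along",np.percentile((r[:,:2]-c[:2])@d,[2,50,98]),np.percentile((r[:,:2]-c[:2])@nn,[2,50,98]))
    for nm,a in(("yel",m(20,32)),("grn",m(50,75,100,30)),("amb",m(5,18))):
        y=P[a]
        if len(y):print(nm,len(y),np.median(y,0),np.percentile(y,2,axis=0),np.percentile(y,98,axis=0))
f=pickle.load(open("side.pkl","rb"))
for uv in((217,291),(279,301),(328,159)):print(uv,pt(f,*uv))
f=pickle.load(open("scene.pkl","rb"))
for uv in((226,246),(396,194),(214,217)):print(uv,pt(f,*uv))
E
```

```text
scene blue 84 [0.55512643 0.04473125 0.02323844] [-0.22899132 -0.97342846] [ 0.47489499 -0.10235438  0.0108945 ] [0.60542204 0.13771394 0.03651217]
 along [-0.16154965 -0.16013049  0.08914222  0.09602859]  lat hist (array([35, 14,  0,  1,  0,  0,  0,  0,  0,  0,  0,  0,  0,  0,  0,  0,  0,
        1, 18, 15]), array([-0.03198329, -0.02805616, -0.02412902, -0.02020188, -0.01627475,
       -0.01234761, -0.00842047, -0.00449334, -0.0005662 ,  0.00336094,
        0.00728807,  0.01121521,  0.01514235,  0.01906948,  0.02299662,
        0.02692376,  0.03085089,  0.03477803,  0.03870516,  0.0426323 ,
        0.04655944]))
 red 7 [0.44750958 0.13561972 0.03512893] [0.44443302 0.13355795 0.03440917] [0.4500027  0.13932994 0.03555894]
 red along [0.06211401 0.06441188 0.06727218] [0.12311327 0.1260337  0.12858691]
yel 2339 [0.45028547 0.0374295  0.03389128] [ 0.37274162 -0.09752404  0.00661945] [0.54602182 0.14390426 0.08342318]
grn 1122 [0.70923356 0.05508938 0.03529877] [0.3719774  0.04182093 0.0046995 ] [0.73360353 0.10249219 0.05698061]
amb 202 [ 0.67205337 -0.09500334  0.02981666] [ 0.4469
[... 789 characters left out ...]
7642 0.06454839 0.06871693] [0.15010585 0.15396653 0.15804442]
yel 4637 [0.45452706 0.01649683 0.03386114] [ 0.35720327 -0.10329076  0.00628829] [0.53967123 0.14271691 0.08271407]
grn 1600 [0.67785849 0.05063689 0.03490401] [0.37254724 0.04023854 0.00408036] [0.72746899 0.08997154 0.05635061]
amb 338 [ 0.65375491 -0.10108595  0.02875404] [ 0.44859058 -0.10591756  0.02199767] [0.67574299 0.13736357 0.03704765]
(217, 291) [ 0.46710038 -0.11269695  0.01147882]
(279, 301) [ 0.54751223 -0.1290712   0.0052642 ]
(328, 159) [0.63663214 0.20831198 0.00532229]
(226, 246) [ 0.54483455 -0.12457892  0.00659316]
(396, 194) [0.63732599 0.21009924 0.00764034]
(214, 217) [ 0.47394133 -0.10845219  0.01302393]
```

```bash
python3 - <<'E'
from h import *
a=pickle.load(open("side.pkl","rb"))["color"][100:310,140:420,::-1]
cv2.imwrite("pics/c1.png",cv2.resize(a,None,fx=2.8,fy=2.8,interpolation=cv2.INTER_CUBIC))
E
```

```text
(no output)
```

View pics/c1.png

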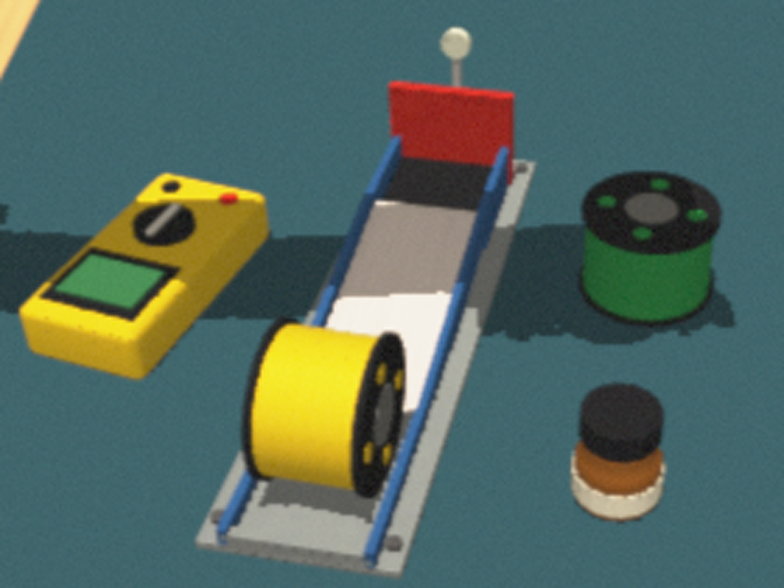

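```bash
python3 - <<'E'
from h import *
for n in("scene","side"):
    f=pickle.load(open(n+".pkl","rb"));P=cloud(f);H=cv2.cvtColor(f["color"],cv2.COLOR_RGB2HSV)
    R=(P[...,0]>.35)&(P[...,0]<.9)&(P[...,1]>-.25)&(P[...,1]<.3)&(P[...,2]>.003)&(P[...,2]<.13)&(f["z_map"]>0)
    r=P[R&((H[...,0]<6)|(H[...,0]>174))&(H[...,1]>150)&(P[...,1]>.15)&(P[...,2]>.03)]
    print(n,"red",len(r),r.mean(0),np.percentile(r,[1,99],axis=0).round(4).tolist())
    top=r[r[:,2]>np.percentile(r[:,2],99)-.006][:,:2];c=top.mean(0);V=np.linalg.svd(top-c,full_matrices=False)[2][0]
    print(" redtop",c,V,np.percentile((top-c)@V,[1,99]))
    # base edge: right-hand
    d0=np.array([.258,.966]);l0=np.array([-.966,.258])
    b=P[R&(H[...,0]>=100)&(H[...,0]<=122)&(H[...,1]>170)&(P[...,2]>.012)]
    o=np.array([.59,.04]);a=(b[:,:2]-o)@d0;l=(b[:,:2]-o)@l0
    hh=np.histogram(l,bins=np.arange(-.06,.16,.004));print(len(b),[(round(e,3),k) for k,e in zip(*hh) if k])
    for lo,hi in((-.05,0),(.03,.11)):
        k=(l>lo)&(l<hi)
        if k.sum()>5:
            p=np.polyfit(a[k],l[k],1)
            k2=k&(abs(l-np.polyval(p,a))<.005);p=np.polyfit(a[k2],l[k2],1);print(" rail",k2.sum(),p,a[k2].min(),a[k2].max())
    y=P[R&(H[...,0]>=20)&(H[...,0]<=32)&(H[...,1]>150)&(P[...,1]<0)&(P[...,0]>.42+0*P[...,0])]
    y=y[(y[:,0]-.47)-.26*(y[:,1]+.1)>0]
    ya=(y[:,:2]-o)@d0;yl=(y[:,:2]-o)@l0;print(" yel",len(y),np.percentile(ya,[1,99]),np.percentile(yl,[1,99]),y[:,2].max())
    t=y[:,2]>.079;print(" yeltop a",ya[t].mean(),ya[t].min(),ya[t].max(),yl[t].min(),yl[t].max())
    # cylinder fit in (a,z) r=.037
    from scipy.optimize import least_squares
    s=least_squares(lambda q:np.hypot(ya-q[0],y[:,2]-q[1])-.037,[ya.mean(),.046],loss="soft_l1",f_scale=.001);print(" cyl",s.x)
E
```

```text
scene red 503 [0.58882029 0.19353443 0.05569738] [[0.5488, 0.1838, 0.0306], [0.6246, 0.2056, 0.073]]
 redtop [0.5890263  0.19494336] [ 0.96839333 -0.24942805] [-0.04243994  0.03678213]
0 []
 yel 853 [-0.15597002 -0.08690968] [0.01221086 0.06722964] 0.0858308383190175
 yeltop a -0.12002704231648702 -0.1399128522163219 -0.1004733467095198 0.01330661213438665 0.0678805290068051
 cyl [-0.11917298  0.04594318]
side red 913 [0.58645852 0.19405258 0.05340796] [[0.5491, 0.1834, 0.031], [0.6236, 0.205, 0.0723]]
 redtop [0.58613576 0.19498495] [ 0.96778096 -0.25179358] [-0.03859096  0.03884906]
0 []
 yel 2091 [-0.15683661 -0.09794241] [0.01360314 0.06665446] 0.08566411199353083
 yeltop a -0.12207936121086652 -0.14426472267092855 -0.10231164159019446 0.01670704084912978 0.06691630465692065
 cyl [-0.11879699  0.04550681]
```

>>> {"method": "jog_arm", "body": {
  "deltas": [0, 0, -0.127, -0.03, -0.027, 0, -0.3, 0, 0, -0.127, -0.03, -0.027, 0, -0.3, 0, 0, 0, -0.03, -0.027, 0, -0.3, 0, 0, 0, -0.03, -0.027, -0.01, -0.3, 0, 0, 0, -0.0285, -0.025, -0.03, -0.3, 0, 0, 0, 0, 0, -0.03, -0.3, 0, 0, 0, 0, 0, -0.03, -0.3, 0, 0, 0, 0, 0, 0, -0.3]
}}

```text
time: 0.9
tcp_pos: [0.4983, -0.1325, 0.2002]
ee_rot: [0.791, 0.612, -0.003, -0.003]
contact_force: [-0.1, -0.6, 0.3]
finger_gap: 0.0298
finger_force: 0.0
```

>>> {"method": "jog_arm", "body": {
  "deltas": [0, 0, 0, 0.0035, -0.001, -0.02, -0.3, 0, 0, 0, 0, 0, -0.03, -0.3, 0, 0, 0, 0, 0, -0.03, -0.3, 0, 0, 0, 0, 0, -0.014, -0.3, 0, 0, 0, 0, 0, 0, -0.3]
}}

```text
time: 1.4
tcp_pos: [0.5044, -0.1336, 0.109]
ee_rot: [0.791, 0.612, -0.001, -0.001]
contact_force: [-0.2, -0.2, -0.1]
finger_gap: 0.03
finger_force: 0.0
```

```bash
python3 - <<'E'
from h import *
f=grab_frame("side");g=grab_frame("scene")
a=f["color"][130:330,150:400,::-1];b=g["color"][120:290,170:430,::-1]
cv2.imwrite("pics/c2.png",np.vstack([cv2.resize(a,(375,300)),cv2.resize(b,(375,290))]))
E
```

```text
(no output)
```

View pics/c2.png

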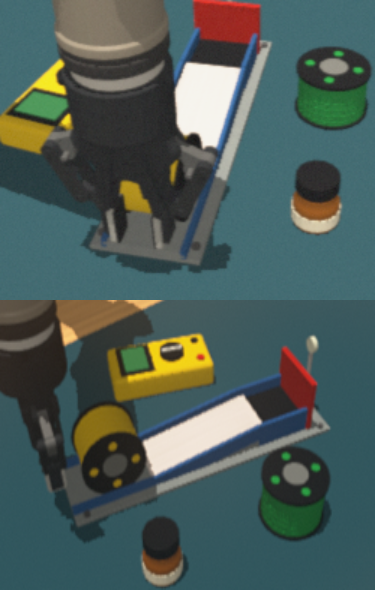

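>>> {"method": "jog_arm", "body": {
  "deltas": [0, 0, 0, -0.0005, 0.006, 0, -0.3, 0, 0, 0, 0.001, 0.006, 0, -0.3, 0, 0, 0, 0.0013, 0.005, 0, -0.3, 0, 0, 0, 0.0013, 0.005, 0, -0.3, 0, 0, 0, 0.0013, 0.005, 0, -0.3, 0, 0, 0, 0.0013, 0.005, 0, -0.3, 0, 0, 0, 0.0013, 0.005, 0, -0.3, 0, 0, 0, 0.0013, 0.005, 0, -0.3]
}}

```text
time: 2.3
tcp_pos: [0.5133, -0.0915, 0.1098]
ee_rot: [0.791, 0.612, -0.0, -0.0]
contact_force: [0.2, -0.2, -0.5]
finger_gap: 0.0293
finger_force: 0.0
```

```bash
cat >> h.py <<'E'
from scipy.optimize import least_squares
def reel():
    o=np.array([.549,.0508]);d=np.array([.251,.968]);l=np.array([-.968,.251])
    p=sense()["tcp_pos"];q=p[:2]-o;print("tool",(q@d).round(4),(q@l).round(4),p[2].round(4))
    for n in("scene","side"):
        f=grab_frame(n);P=cloud(f);H=cv2.cvtColor(f["color"],cv2.COLOR_RGB2HSV)
        a=(P[...,:2]-o)@d;b=(P[...,:2]-o)@l
        k=(f["z_map"]>0)&(abs(b)<.03)&(abs(a)<.16)&(P[...,2]>.015)&(P[...,2]<.12)&(H[...,0]>=20)&(H[...,0]<=32)&(H[...,1]>150)
        a,b,z=a[k],b[k],P[...,2][k]
        if len(a)<50: print(n,len(a));continue
        s=least_squares(lambda q:np.hypot(a-q[0],z-q[1])-.037,[a.mean(),z.mean()-.01],loss="soft_l1",f_scale=.001).x
        print(n,len(a),"reel",s.round(4),"lat",np.percentile(b,[2,98]).round(4))
E
python3 -c "
from h import *
reel()"
```

```text
tool -0.1467 -0.0012 0.1098
scene 650 reel [-0.0968  0.0459] lat [-0.029   0.0247]
side 604 reel [-0.0951  0.046 ] lat [-0.0277  0.0184]
```

>>> {"method": "jog_arm", "body": {
  "deltas": [0, 0, 0, 0.0013, 0.005, 0, -0.3, 0, 0, 0, 0.0013, 0.005, 0, -0.3, 0, 0, 0, 0.0013, 0.005, 0, -0.3, 0, 0, 0, 0.0013, 0.005, 0, -0.3, 0, 0, 0, 0.0013, 0.005, 0.0006, -0.3, 0, 0, 0, 0.0013, 0.005, 0.0007, -0.3, 0, 0, 0, 0.0013, 0.005, 0.0007, -0.3, 0, 0, 0, 0.0013, 0.005, 0.0007, -0.3]
}}

```text
time: 3.2
tcp_pos: [0.5238, -0.0518, 0.1128]
ee_rot: [0.791, 0.612, -0.0, 0.0]
contact_force: [0.5, -1.4, 1.0]
finger_gap: 0.0296
finger_force: 0.8
```

```bash
python3 -c "
from h import *
reel()"
```

```text
tool -0.1056 -0.0014 0.1128
scene 531 reel [-0.0575  0.0485] lat [-0.029   0.0251]
side 650 reel [-0.0547  0.0486] lat [-0.0279  0.0175]
```

>>> {"method": "jog_arm", "body": {
  "deltas": [0, 0, 0, 0.0013, 0.005, 0.0007, -0.3, 0, 0, 0, 0.0013, 0.005, 0.0007, -0.3, 0, 0, 0, 0.0013, 0.005, 0.0007, -0.3, 0, 0, 0, 0.0013, 0.005, 0.0007, -0.3, 0, 0, 0, 0.0013, 0.005, 0.0007, -0.3, 0, 0, 0, 0.0013, 0.005, 0.0007, -0.3, 0, 0, 0, 0.0013, 0.005, 0.0007, -0.3, 0, 0, 0, 0.0013, 0.005, 0.0007, -0.3]
}}

```text
time: 4.1
tcp_pos: [0.5342, -0.0115, 0.1183]
ee_rot: [0.791, 0.612, 0.0, 0.0]
contact_force: [-1.1, -1.9, 2.0]
finger_gap: 0.0298
finger_force: 1.4
```

```bash
python3 -c "
from h import *
reel()"
```

```text
tool -0.064 -0.0013 0.1183
scene 434 reel [-0.0158  0.0541] lat [-0.0291  0.0251]
side 648 reel [-0.0137  0.0541] lat [-0.0277  0.0181]
```

>>> {"method": "jog_arm", "body": {
  "deltas": [0, 0, 0, 0.0013, 0.005, 0.0007, -0.3, 0, 0, 0, 0.0013, 0.005, 0.0007, -0.3, 0, 0, 0, 0.0013, 0.005, 0.0007, -0.3, 0, 0, 0, 0.0013, 0.005, 0.0007, -0.3, 0, 0, 0, 0.0013, 0.005, 0.0007, -0.3, 0, 0, 0, 0.0013, 0.005, 0.0007, -0.3, 0, 0, 0, 0.0013, 0.005, 0.0007, -0.3, 0, 0, 0, 0.0013, 0.005, 0.0007, -0.3]
}}

```text
time: 5.0
tcp_pos: [0.5446, 0.0285, 0.1239]
ee_rot: [0.791, 0.612, 0.0, 0.0]
contact_force: [-0.5, -2.2, 1.0]
finger_gap: 0.0301
finger_force: 1.2
```

>>> {"method": "jog_arm", "body": {
  "deltas": [0, 0, 0, 0.0013, 0.005, 0.0007, -0.3, 0, 0, 0, 0.0013, 0.005, 0.0007, -0.3, 0, 0, 0, 0.0013, 0.005, 0.0007, -0.3, 0, 0, 0, 0.0013, 0.005, 0.0007, -0.3, 0, 0, 0, 0.0013, 0.005, 0.0007, -0.3, 0, 0, 0, 0.0013, 0.005, 0.0007, -0.3]
}}

```text
time: 5.6
tcp_pos: [0.5524, 0.0584, 0.1281]
ee_rot: [0.791, 0.612, -0.0, 0.0]
contact_force: [-1.0, -1.5, -0.7]
finger_gap: 0.0302
finger_force: 1.2
```

```bash
python3 -c "
from h import *
reel()"
```

```text
tool 0.0082 -0.0014 0.1281
scene 291 reel [0.0561 0.0638] lat [-0.0292  0.0248]
side 625 reel [0.0588 0.0636] lat [-0.0279  0.0177]
```

>>> {"method": "jog_arm", "body": {
  "deltas": [0, 0, 0, 0.0013, 0.005, 0.0007, -0.3, 0, 0, 0, 0.0013, 0.005, 0.0007, -0.3, 0, 0, 0, 0.0013, 0.005, 0.0006, -0.3, 0, 0, 0, 0.001, 0.004, 0, -0.3, 0, 0, 0, 0.001, 0.004, 0, -0.3, 0, 0, 0, 0.001, 0.004, 0, -0.3, 0, 0, 0, 0.001, 0.004, 0, -0.3, 0, 0, 0, 0, 0, 0, -0.3]
}}

```text
time: 6.5
tcp_pos: [0.5604, 0.0902, 0.13]
ee_rot: [0.791, 0.612, 0.0, -0.0]
contact_force: [0.7, -0.7, 0.5]
finger_gap: 0.0301
finger_force: 0.0
```

>>> {"method": "jog_arm", "body": {
  "deltas": [0, 0, 0, 0, 0, 0, -0.3, 0, 0, 0, 0, 0, 0, -0.3]
}}

```text
time: 6.7
tcp_pos: [0.5602, 0.0888, 0.13]
ee_rot: [0.791, 0.612, -0.0, 0.0]
contact_force: [0.5, -0.5, -0.1]
finger_gap: 0.0301
finger_force: 0.0
```

```bash
python3 -c "
from h import *
reel()"
```

```text
tool 0.0396 -0.0013 0.13
scene 448 reel [0.1071 0.061 ] lat [-0.0293  0.0243]
side 616 reel [0.1075 0.0607] lat [-0.0282  0.0222]
```

Seated (z 61 mm). Back off, then up.

>>> {"method": "jog_arm", "body": {
  "deltas": [0, 0, 0, -0.005, -0.02, 0, -0.3, 0, 0, 0, -0.007, -0.028, 0, -0.3, 0, 0, 0, 0, 0, 0.03, -0.3, 0, 0, 0, 0, 0, 0.04, -0.3, 0, 0, 0, 0, 0, 0.04, -0.3, 0, 0, 0, 0, -0.03, 0.03, -0.3, 0, 0, 0, 0, -0.03, 0, -0.3, 0, 0, 0, 0, 0, 0, -0.3]
}}

```text
time: 7.6
tcp_pos: [0.5484, -0.0246, 0.2716]
ee_rot: [0.793, 0.609, 0.0, 0.002]
contact_force: [-0.6, -1.0, -1.2]
finger_gap: 0.0295
finger_force: 0.0
```

```bash
python3 - <<'E'
from h import *
reel()
f=grab_frame("side");g=grab_frame("scene")
a=f["color"][80:330,130:430,::-1];b=g["color"][120:290,170:430,::-1]
cv2.imwrite("pics/c3.png",np.vstack([cv2.resize(a,(375,300)),cv2.resize(b,(375,290))]))
E
```

```text
tool -0.0732 -0.0183 0.2716
scene 783 reel [0.1071 0.061 ] lat [-0.0288  0.0251]
side 1300 reel [0.1074 0.0604] lat [-0.0279  0.0238]
```

View pics/c3.png

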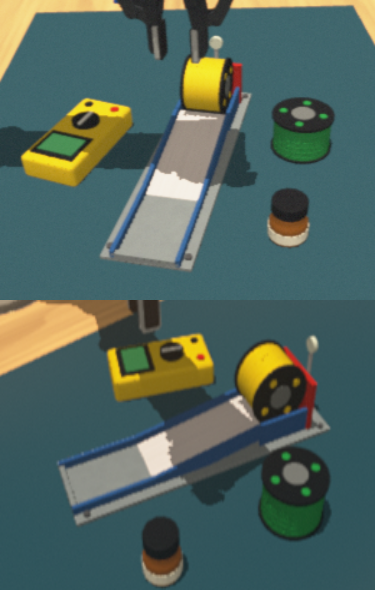

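The reel sits square in the seat against the red stop, at about (207,85) in the upper view and (270,380) in the lower. The bystanders are undisturbed and the hand is clear.

```bash
python3 -c "
from rig import close_job
print(close_job())"
```

```text
the job is handed in; nothing more can be done
None
```

The yellow reel is in the seat against the red stop (axle measured at about dispenser x 107 mm, z 61 mm), the hand is clear, nothing else was visibly moved, and the job is handed in; no verdict came back.

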